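Set the hair jogger's speed dial to the blue tape mark and start it

ROBOT

A 6-joint arm with a two-finger parallel gripper is mounted at the origin on the work surface. World frame = base frame: x ahead of the robot, y to its left, z up, the work surface at z = 0. Lengths are in m, angles in rad, forces in N, time in s.
With the tool pointing down it reaches from about 0.275 to 0.725 m from the base axis. Payload 15.9 kg.
Tool frame: the origin (TCP) lies between the finger pads; the fingertips stand 8 mm ahead of it and the grasp point (between the pads) lies 11 mm behind it; z points along the fingers, y is the direction in which the jaws open and shut (so a half turn about z gives the same grasp; the last joint's range is limited). The gripper opens to 85 mm and grips with 20 to 120 N. Pads are 22 mm wide; open, the fingers measure 114 mm over their backs; the gripper's body (76 mm by 85 mm) begins 54 mm behind the grasp point. The pads swing forward as they close: fully open they stand 13 mm farther back than shut.
Start: joints at [-1.309, 0.213, -0.034, 1.323, 0, 1.571], TCP at [0.129, -0.483, 0.239] pointing down, gripper open.
Joint ranges: [-2.98, 2.98], [-0.74, 1.72], [-1.14, 1.35], [-2.1, 2.04], [-1.57, 1.44], [-3.14, 3.14]. Speed limits (rad/s): [1.89, 1.89, 2.39, 2.57, 3.14, 3.14].

INTERFACE

Orientations are given as a rotation vector (axis times angle).
In Python, from rig import bot gives the robot as it stands. The module is installed in compiled form; this text tells all that it offers.
- The arm moves only by the tool apply_moves, never from a script. Its argument "motion" is a list of rows, each a list of 7 numbers: the shift along the tool's x, y, z in cm, then the turn, a rotation vector about the tool's x, y, z in rad, then the finger opening in cm, from 0 to 8.54. A call has exactly 8 rows; each row is the pose to reach, as a shift and turn from the pose commanded when the call began, along the tool's axes at that moment; what a row does not reach only later rows make up. A row lasts 1/12 s, in which the tool goes at most 41.7 mm and 7.16 degrees, less where a joint would pass 70% of its speed; a pose out of reach is approached as far as the arm can. A call with a gripper value outside its range is refused whole. The fingers move at their own pace and stop on an object; "grip_force" is the grip in N (left out, the last holds). Time passes only in rows, so rows that repeat a pose let the fingers close, or fill a call up. It gives the time, the measured TCP pose, the force and the opening at its end, in the units of the state.
- bot.state(): the state, without advancing time (a new reading comes with each control period).
- bot.get_image(name): name is "scene" or "top" or "wrist"; returns the picture (400x640x3 uint8, red, green, blue); there is no depth.
- bot.calibration(name): a dict with "fx", "fy", "cx", "cy" (pixels), "rvec" (rotation vector, rad) and "tvec" (3), from world to camera coordinates, as OpenCV has them; the wrist camera has in their place "T_tool_cam" (4x4, takes a point from camera to tool coordinates, whose origin is the TCP and whose axes are the flange's). Camera axes: x right, y down, z forward; pixel columns grow to the right and rows downward; lengths in m; the calibration is good to about 2 mm. A picture is of the moment at which its call begins: read the wrist's pose just before it. calibration takes no time and is no camera call.
- bot.hand_in(): hands the job in, once; it reports no verdict.
Trained networks look in the newest picture that a camera, given by its name, has taken for a name from the list of things; names that differ only in an ending like _2 or _b are one class to them, and where a whole thing is asked for, a point or a joint stands for the part that bears it (a point fixed in the world has none). Each returns a list of dicts, best first, with "confidence" (0 to 1); they miss things now and then, are a little off and sometimes report something else, mostly with a low value. They report only what shows in the picture. A call takes as long as a camera call. They do not tell look-alikes from the thing itself.
- bot.boxes_of(camera, query): "rect" ([left, top, right, bottom] as shares, 0 to 1, of the picture: columns of its width, rows of its height, round what is visible of it).
The state is a dict: "time": time; "joints": joint angles; "joint_velocities": joint speeds; "joint_efforts": joint torques, N m; "position": TCP position; "orientation": TCP orientation; "ft_force": force on the tool from outside, world axes, zero at the start; "moment": the same for the moment, N m; "finger_gap": opening from 0.0 (shut) to 1.0 (fully open).
Only numpy, scipy, OpenCV 4.12 (cv2) and the standard library are available. Lean on these libraries where they do the work, as an engineer would, in place of code of your own. Each camera call takes 0.05 s, during which the arm holds its last target.

TASK

Get the brush maker's hair jogger going at the blue-tape speed: with a fingertip, push the wing of the black speed dial round, gently and without gripping it, until its white index line points at the blue tape mark on the scale, then press the green start button right down and let it come back up. Keep off the red stop button, leave the grey cup standing where it is on the jogging plate and leave the other things on the bench alone.

Things in the scene. Friction and masses are not known exactly. Their poses are not given: they have to be found in the camera images.
- jogger: Hair jogger, a grey-green bench machine fixed to the table, 230 mm deep (x) by 360 mm wide (y), flat deck 85 mm up. Origin: centre of its underside; x to its back, y to its left. Dial axis at x 25, y -85 mm; nothing above 88 mm within 65 mm of that axis but the dial. On its left half a round steel jogging plate, diameter 144 mm, centre x 0, y 90 mm, top 103 mm up, rim 6 mm high, carries the cup.
- speed_dial: The black speed dial. Its upright wing, a straight bar across the axis, is 14 mm thick with flat vertical flanks, 97 to 121 mm above the table; below it a round skirt, diameter 90 mm, 88 to 97 mm up. Origin on the dial's vertical axis, 110 mm up; x to the index end of the wing (41 mm away; other end 39 mm), z up. A white index line 3.4 mm wide runs along the wing's top and down over the skirt.
- dial_turn (a joint): Turn of the dial in rad: 0 with the index at the start of the scale (near left seen from the front, 135 degrees counter-clockwise from the jogger's x axis), growing clockwise seen from above to 4.71 at the end of the scale; end stops at both. Stiff: needs about 0.08 N m (3 N at 28 mm from the axis), stays where it is left, and turns either way.
- dial_index (a point): Outer end of the white index line, on the dial, 46 mm from the axis, 89 mm above the table; it turns with the dial.
- blue_mark (a point): Inner end of the centre line of the blue tape mark on the off-white scale ring around the dial (ring top 88 mm up); 46 mm from the dial's axis, 89 mm up. The tape, 7 mm wide, runs radially from 47 to 64 mm; it cannot be moved. At the start it lies 0.5 to 3.3 rad clockwise of the index. A yellow tape mark still further clockwise does not count.
- start_button (a joint): Green start button, m of press: 0 up, 0.005 right down; spring return, about 4 N when right down.
- start_button_top (a point): Centre of the top face of the green start button (diameter 24 mm), which is pressed straight down.
- stop_button (a joint): Red stop button of the same kind, m of press; not to be pressed.
- stop_button_top (a point): Centre of the top face of the red stop button (diameter 24 mm), 65 mm to the right of the green one.
- hair_cup: Loose grey plastic cup, diameter 60 mm, 58 mm high, open at the top, standing on the jogging plate; origin at the centre of its underside.
- paper_roll: Loose white paper roll standing on end, diameter 56 mm, 75 mm high, with an orange rubber band, on the table to the right of the jogger; origin at the centre of its underside.
- cream_ring: Loose cream plastic ring, diameter 72 mm, 50 mm high, standing on the table in front of the jogger's left half; origin at the centre of its underside.
- comb: Loose flat metal comb, 170 mm long (its y), 36 mm wide, 5 mm thick, lying on the table behind the jogger; origin at the middle of its underside.
Things that resemble listed ones, but are neither listed nor needed, are in the scene too. There is more than one size of the hair_cup; the one meant has the size given above.

How it is judged:
On the way, in this order (a step that is already met when the one before it is completed fails the run):
1. the dial's index line is on the blue tape mark and at rest (horizontal distance between dial_index and blue_mark below 0.0035 m and velocity of joint dial_turn between -0.05 and 0.05 rad/s), for 0.3 s.
2. the green start button is pressed right down (value of joint start_button above 0.004 m), for 0.05 s.
At the end, for the whole second after the job is handed in: The outer end of the index line is within 3.5 mm of the blue mark's centre line (within the tape's width, about 4 degrees), the start button has been pressed after that and has come back up, the stop button is up, and the cup stands where it was (horizontal distance between dial_index and blue_mark below 0.0035 m and value of joint each of start_button, stop_button below 0.001 m and linear speed of hair_cup below 0.02 m/s); the robot touches nothing.
It fails at once if the stop button is pressed (value of joint stop_button above 0.0025 m).
It fails at once if the start button is pressed while the index is off the blue mark (value of joint start_button above 0.0025 m and horizontal distance between dial_index and blue_mark above 0.0035 m).
It fails at once if the dial is gripped or pushed hard (over 25 N), or pushed with the arm or the gripper's body instead of the fingers (contact force between the fingers and speed_dial above 25 N or contact force between the arm and speed_dial above 1 N).
It fails at once if the grey cup is moved, tipped or lifted (distance of hair_cup from where it was at the start of the episode above 0.012 m or angle between hair_cup's own z axis and vertical above 0.2 rad).
It fails at once if the paper roll, cream ring or comb is moved or lifted (distance of any of paper_roll, cream_ring, comb from where it was at the start of the episode above 0.015 m).
It also fails if it takes over 58 s, if anything falls off the work surface, if the arm or the gripper's body presses on something with over 40 N, if the wrist force passes 120 N, or if a joint passes its speed limit or range.

## Working session

There is one attempt and no reset: what is moved stays moved. The work goes in short steps, Python scripts to look and compute and a tool call to move; the robot and the scene stay as the last step left them, time stands still between calls to the robot, and variables do not carry over. Pictures are saved under pics/ and viewed, and the job is handed in when it is done.

Besides the shell and the picture viewer there is one more tool, called after "Request:" as name(argument=value, ...), one argument or row to a line, values as JSON. apply_moves: Moves the arm, as the interface text tells. Its arguments: {"type":"object","properties":{"motion":{"type":"array","items":{"type":"array","items":{"type":"number"}}},"grip_force":{"type":"number"}},"required":["motion"]}

```bash
mkdir -p pics; ls; python3 - <<'E'
from rig import bot
import cv2
print(bot.state())
for n in("scene","top"):
    im=bot.get_image(n); cv2.imwrite(f"pics/{n}0.png",im[:,:,::-1]); print(n,bot.calibration(n))
print(bot.calibration("wrist"))
E
```

```text
pics
{'time': 0.0, 'joints': array([-1.30902164e+00,  2.13340871e-01, -3.50530049e-02,  1.32353175e+00,
        8.42570825e-06,  1.57082082e+00]), 'joint_velocities': array([ 0.00040032, -0.00063126,  0.00019377, -0.00068273,  0.00141216,
       -0.00047468]), 'joint_efforts': array([-6.74219718e-04, -6.86153483e+01,  4.87122059e+01,  1.74443872e-02,
       -1.50940505e-04, -4.14313524e-05]), 'position': array([ 0.12931113, -0.48263336,  0.23882623]), 'orientation': array([-3.11361482e+00, -4.09837250e-01,  2.18340177e-04]), 'ft_force': array([-0.17883489,  0.05213929, -0.61658763]), 'moment': array([ 0.09086444, -0.00273694,  0.03675518]), 'finger_gap': 1.0011753574825721}
scene {'fx': 467.3492757489112, 'fy': 467.3492757489112, 'cx': 326.8355654340947, 'cy': 200.8050423036146, 'rvec': array([ 2.20529948,  1.07012607, -0.43795424]), 'tvec': array([-0.37269164, -0.29049   ,  1.3524114 ])}
top {'fx': 518.2408484453376, 'fy': 518.2408484453376, 'cx': 325.51346523189073, 'cy': 193.7991674737236, 'rvec': array([ 2.1734351 , -2.16094649,  0.12401865]), 'tvec': array([-0.00900015,  0.61207831,  1.03892454])}
{'fx': 294.8772478953077, 'fy': 294.8772478953077, 'cx': 320.027694364286, 'cy': 200.36569682866156, 'T_tool_cam': array([[ 3.65355696e-04, -9.52795422e-01, -3.03612828e-01,
         7.87787660e-02],
       [ 9.99999865e-01,  2.36247518e-04,  4.61970246e-04,
         3.82913735e-04],
       [-3.68435359e-04, -3.03612956e-01,  9.52795380e-01,
        -1.35208407e-01],
       [ 0.00000000e+00,  0.00000000e+00,  0.00000000e+00,
         1.00000000e+00]])}
```

View pics/scene0.png

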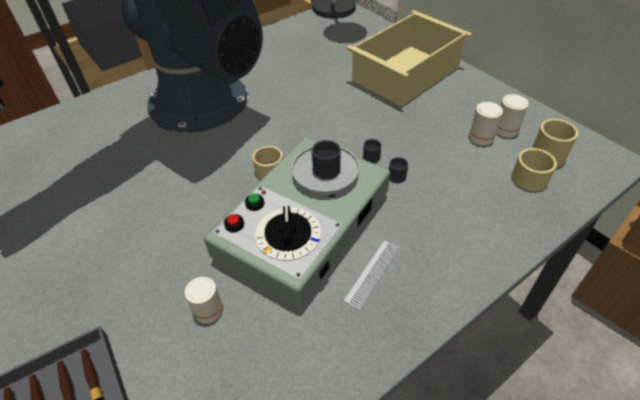

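View pics/top0.png

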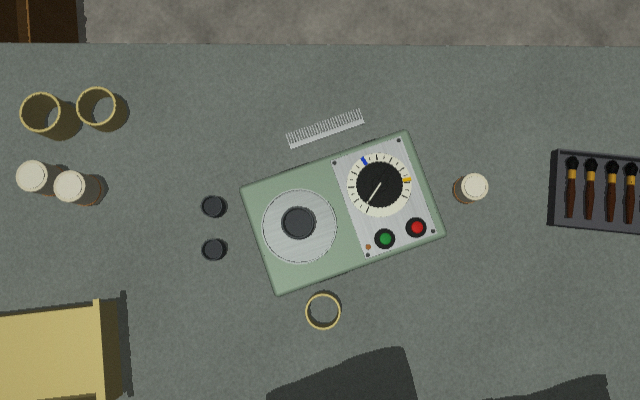

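```bash
python3 - <<'E'
from rig import bot
import numpy as np
for q in("jogger","speed_dial","dial_index","start_button","stop_button","start_button_top","hair_cup"):
    for c in("top",):
        for d in bot.boxes_of(c,q)[:3]: print(q,c,np.round(np.array(d["rect"])*[640,400,640,400],1),round(d["confidence"],2))
E
```

```text
jogger top [239.8 126.8 450.5 296.8] 0.84
jogger top [303.  289.6 341.2 329.9] 0.48
speed_dial top [360.  162.7 400.  206.7] 0.97
speed_dial top [408.8 221.9 427.1 227.8] 0.22
dial_index top [354.4 162.1 404.6 203.7] 0.95
start_button top [378.5 232.8 393.2 247.1] 0.41
stop_button top [411.1 223.9 425.8 227.6] 0.58
hair_cup top [201.4 195.3 226.  213.7] 0.74
hair_cup top [200.9 240.8 226.5 261.4] 0.73
hair_cup top [279.9 206.8 314.  240.1] 0.55
```

The top view shows the jogger at about (343,212), the dial at (380,185), the index pointing lower left at about (368,202), the blue tape at (364,161) and the yellow tape at (410,180). The green button is at (385,238) and the red at (417,227). The cup on the plate is at (298,222). The small dark cups at (214,206) and (214,250) are look-alikes off the machine.

```bash
cat > h.py <<'E'
from rig import bot
import numpy as np, cv2
from scipy.spatial.transform import Rotation as R
def cam(name,st=None):
    c=bot.calibration(name); K=np.array([[c["fx"],0,c["cx"]],[0,c["fy"],c["cy"]],[0,0,1]])
    if "rvec" in c:
        Rm=R.from_rotvec(c["rvec"]).as_matrix(); return K,Rm,np.array(c["tvec"])
    T=np.eye(4);T[:3,:3]=R.from_rotvec(st["orientation"]).as_matrix();T[:3,3]=st["position"]
    M=np.linalg.inv(T@np.array(c["T_tool_cam"])); return K,M[:3,:3],M[:3,3]
def back(C,uv,z):
    K,Rm,t=C; d=Rm.T@np.linalg.inv(K)@np.array([uv[0],uv[1],1.]); o=-Rm.T@t
    return o+d*(z-o[2])/d[2]
def proj(C,P):
    K,Rm,t=C; p=(K@(Rm@np.atleast_2d(P).T+t[:,None])).T; return p[:,:2]/p[:,2:]
E
python3 - <<'E'
from h import *
im=cv2.imread("pics/top0.png")
cv2.imwrite("pics/crop0.png",cv2.resize(im[120:270,320:460],None,fx=5,fy=5,interpolation=cv2.INTER_CUBIC)[:600] if 0 else cv2.resize(im[140:260,325:455],None,fx=5,fy=5,interpolation=cv2.INTER_CUBIC))
C=cam("top")
# plate circle + deck corners rough
for n,uv,z in(("dial skirt c",(379.5,185),.097),("dial ring",(379,184.5),.088),("blue",(364,161),.088),("plate",(299.5,226.5),.103),("green",(385,239),.09),("red",(416.5,227.5),.09),("roll",(474,187),.075),("cream",(323,311),.05)):
    print(n,np.round(back(C,uv,z),4))
E
```

```text
dial skirt c [ 0.623  -0.1104  0.097 ]
dial ring [ 0.6252 -0.1104  0.088 ]
blue [ 0.6719 -0.081   0.088 ]
plate [0.541  0.0445 0.103 ]
green [ 0.5183 -0.1213  0.09  ]
red [ 0.5409 -0.1828  0.09  ]
roll [ 0.623  -0.3014  0.075 ]
cream [ 0.3759 -0.0017  0.05  ]
```

View pics/crop0.png

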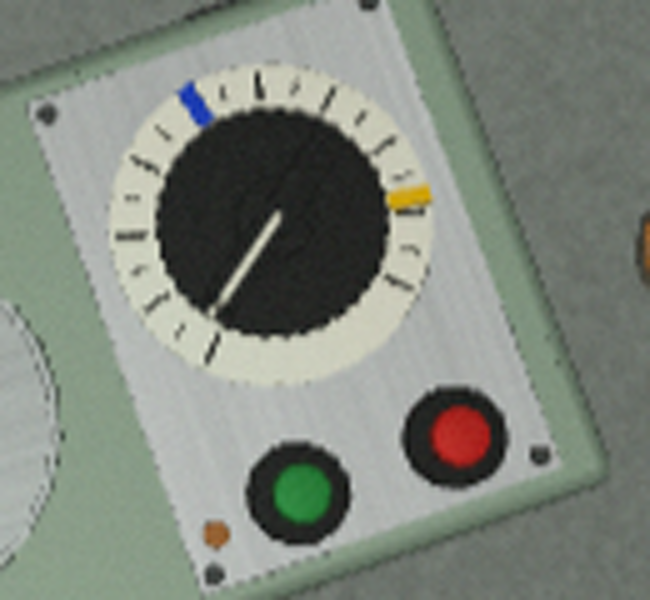

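Request:
apply_moves(
  motion=[
    [2, -0.8, 0, 0, 0, -0.03, 0],
    [5, -2, 0, 0, 0, -0.06, 0],
    [8.3, -3.4, 0, 0, 0, -0.1, 0],
    [11.6, -4.8, 0, 0, 0, -0.13, 0],
    [15, -6.2, 0, 0, 0, -0.16, 0],
    [18.3, -7.6, 0, 0, 0, -0.2, 0],
    [21.6, -9, 0, 0, 0, -0.23, 0],
    [25, -10.4, 0, 0, 0, -0.262, 0],
  ],
  grip_force=20,
)

```text
time: 1.12
position: [0.345, -0.3165, 0.2395]
orientation: [3.034, 0.815, 0.0]
ft_force: [0.4, -1.7, -0.1]
finger_gap: -0.002
```

```bash
cat > go.py <<'E'
import sys
from h import *
def delta(target,yaw_deg,st=None):
    st=st or bot.state(); Rm=R.from_rotvec(st["orientation"]).as_matrix()
    Rt=R.from_euler("z",yaw_deg,degrees=True).as_matrix()@np.diag([1,-1,-1])
    return np.round(Rm.T@(np.array(target)-st["position"])*100,2), np.round(R.from_matrix(Rm.T@Rt).as_rotvec(),3)
def yaw(st): 
    m=R.from_rotvec(st["orientation"]).as_matrix(); return np.degrees(np.arctan2(m[1,0],m[0,0]))
if __name__=="__main__":
    s=bot.state(); print(s["time"],np.round(s["position"],4),"yaw",round(yaw(s),2),"gap",round(s["finger_gap"],3),"F",np.round(s["ft_force"],1),"q",np.round(s["joints"],2))
    if len(sys.argv)>4: print(delta([float(a) for a in sys.argv[1:4]],float(sys.argv[4]),s))
E
python3 go.py .563 -.145 .24 30
```

```text
1.1167 [ 0.345  -0.3165  0.2395] yaw 30.09 gap -0.002 F [ 0.4 -1.7 -0.1] q [-0.74  0.15 -0.11  1.31 -0.    1.87]
(array([27.46, -3.91, -0.05]), array([ 0.   , -0.   ,  0.002]))
```

Request:
apply_moves(
  motion=[
    [3.5, -0.5, 0, 0, 0, 0, 0],
    [7.5, -1.1, 0, 0, 0, 0, 0],
    [11.5, -1.6, 0, 0, 0, 0, 0],
    [15.5, -2.2, 0, 0, 0, 0, 0],
    [19.5, -2.8, 0, 0, 0, 0, 0],
    [23.5, -3.4, 0, 0, 0, 0, 0],
    [26.5, -3.8, 0, 0, 0, 0, 0],
    [27.5, -3.9, 0, 0, 0, 0, 0],
  ],
)

```text
time: 1.78
position: [0.5652, -0.1435, 0.2386]
orientation: [-3.033, -0.818, -0.0]
ft_force: [0.9, 0.5, -0.4]
finger_gap: -0.003
```

```bash
python3 go.py; python3 - <<'E'
from h import *
s=bot.state(); im=bot.get_image("wrist"); np.save("s1.npy",np.r_[s["position"],s["orientation"]])
cv2.imwrite("pics/wrist1.png",im[:,:,::-1])
for q in("speed_dial","dial_index","start_button_top","stop_button_top"):
    for d in bot.boxes_of("wrist",q)[:2]: print(q,np.round(np.array(d["rect"])*[640,400,640,400],1),round(d["confidence"],2))
E
```

```text
1.7833 [ 0.5652 -0.1435  0.2386] yaw 30.18 gap -0.003 F [ 0.9  0.5 -0.4] q [-0.25  0.39  0.2   1.39  0.    2.37]
speed_dial [270.5  64.5 373.1 162. ] 0.32
dial_index [271.2  58.6 373.3 163. ] 0.72
dial_index [ 21.5  54.2 155.1 144.4] 0.61
start_button_top [261.  204.6 286.9 227. ] 0.9
stop_button_top [324.7 217.5 351.5 239.9] 0.97
```

View pics/wrist1.png

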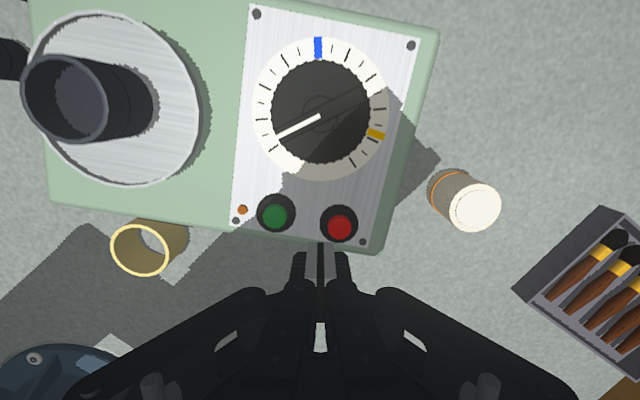

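The wrist view shows the dial at (321,111), the index end at (276,136), the blue tape at (318,48), the yellow at (375,134), green at (275,215) and red at (339,226).

```bash
cat > rect.py <<'E'
from h import *
def rectify(im,C,z,c,half=.075,px=0.00025):
    n=int(2*half/px); g=np.arange(n)*px-half
    # rows: decreasing x ; cols: decreasing y
    X=c[0]-g[:,None]+0*g[None]; Y=c[1]-g[None]+0*g[:,None]
    uv=proj(C,np.stack([X.ravel(),Y.ravel(),np.full(X.size,z)],1)).astype(np.float32).reshape(n,n,2)
    return cv2.remap(im,uv[...,0],uv[...,1],cv2.INTER_CUBIC),X,Y
def measure(im,C,c0,tag):
    r,X,Y=rectify(im,C,.0885,c0); cv2.imwrite(f"pics/{tag}.png",r)
    hsv=cv2.cvtColor(r,cv2.COLOR_BGR2HSV)
    b=cv2.inRange(hsv,(100,120,60),(130,255,255))>0
    d=cv2.inRange(hsv,(0,0,0),(180,255,75))
    rad=np.hypot(X-c0[0],Y-c0[1])
    return r,X,Y,hsv,b,rad
E
python3 - <<'E'
from rect import *
a=np.load("s1.npy"); C=cam("wrist",dict(position=a[:3],orientation=a[3:]))
im=cv2.imread("pics/wrist1.png")
ctr=back(C,(321,112),.097); print("skirt c",ctr)
for n,uv in(("blue",(318,48)),("green",(274,216)),("red",(339,228))): print(n,np.round(back(C,uv,.09),4))
r,X,Y,hsv,b,rad=measure(im,C,ctr,"rect1")
print("blue mean",X[b].mean(),Y[b].mean(),b.sum())
E
```

```text
skirt c [ 0.62981127 -0.1076315   0.097     ]
blue [ 0.6744 -0.0787  0.09  ]
green [ 0.517  -0.1176  0.09  ]
red [ 0.5392 -0.1822  0.09  ]
blue mean 0.674889031187087 -0.07786464012377468 1720
```

View pics/rect1.png

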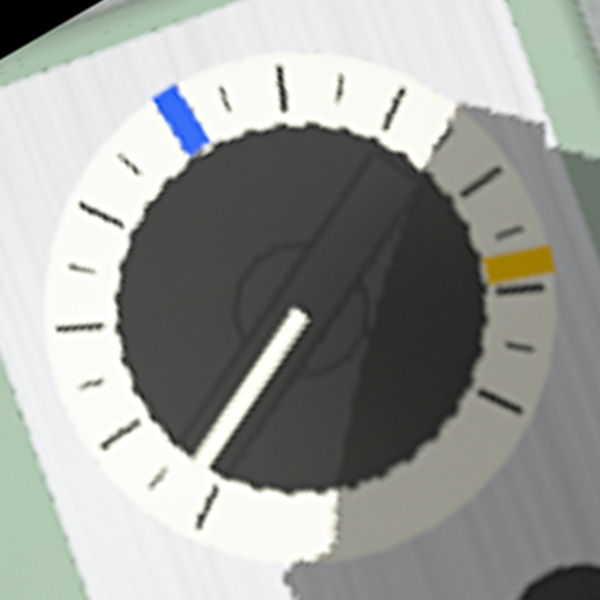

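```bash
python3 go.py .585 -.122 .16 -33
```

```text
2.0333 [ 0.5618 -0.1472  0.2394] yaw 29.97 gap -0.002 F [0.5 1.1 0.3] q [-0.26  0.38  0.2   1.39 -0.    2.36]
(array([ 3.27, -1.03,  7.94]), array([0.   , 0.   , 1.099]))
```

```bash
cat > shot.py <<'E'
from rect import *
import sys
tag=sys.argv[1]
s=bot.state(); im=bot.get_image("wrist"); np.save(tag+".npy",np.r_[s["position"],s["orientation"]])
im=np.ascontiguousarray(im[:,:,::-1]); cv2.imwrite(f"pics/{tag}.png",im)
C=cam("wrist",s); r,X,Y=rectify(im,C,.0885,(.628,-.109)); cv2.imwrite(f"pics/{tag}r.png",r)
hsv=cv2.cvtColor(r,cv2.COLOR_BGR2HSV); b=cv2.inRange(hsv,(100,120,60),(130,255,255))>0
print(np.round(s["position"],4),"blue",X[b].mean(),Y[b].mean(),b.sum())
E
python3 shot.py w2
```

```text
[ 0.5618 -0.1472  0.2394] blue 0.6743428370786517 -0.07813750000000003 1780
```

View pics/w2r.png

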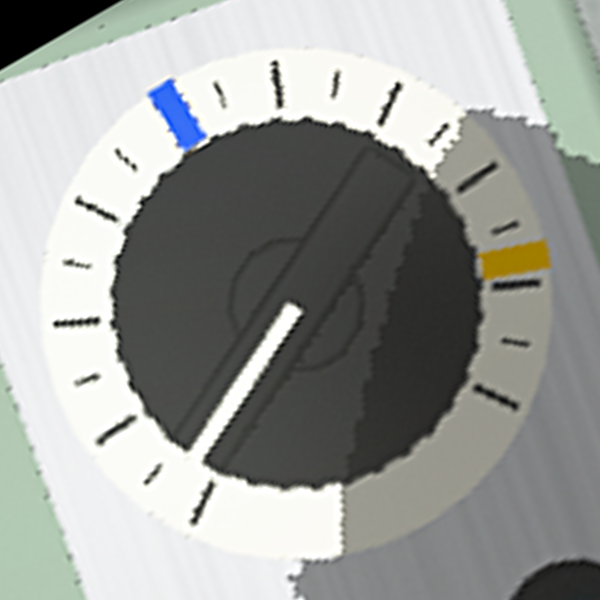

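Request:
apply_moves(
  motion=[
    [0.4, -0.1, 1, 0, 0, 0.12, 0],
    [0.8, -0.3, 2, 0, 0, 0.24, 0],
    [1.2, -0.4, 3, 0, 0, 0.36, 0],
    [1.6, -0.5, 4, 0, 0, 0.48, 0],
    [2, -0.6, 5, 0, 0, 0.6, 0],
    [2.4, -0.8, 6, 0, 0, 0.72, 0],
    [2.8, -0.9, 7, 0, 0, 0.84, 0],
    [3.3, -1, 7.5, 0, 0, 0.96, 0],
  ],
)

```text
time: 2.75
position: [0.57, -0.1693, 0.1636]
orientation: [-3.056, 0.481, -0.007]
ft_force: [0.6, -1.0, -0.1]
finger_gap: -0.003
```

```bash
python3 go.py .585 -.122 .111 -33
```

```text
2.75 [ 0.57   -0.1693  0.1636] yaw -17.87 gap -0.003 F [ 0.6 -1.  -0.1] q [-0.31  0.43  0.08  1.22  0.05  3.14]
(array([-0.01, -4.71,  5.49]), array([-0.047,  0.009,  0.264]))
```

Request:
apply_moves(
  motion=[
    [0, 0, -0.4, 0, 0, -0.12, 0],
    [0, -0.5, -0.8, 0, 0, -0.24, 0],
    [0, -1.2, -1.2, 0, 0, -0.36, 0],
    [0, -2, -1.6, 0, 0, -0.48, 0],
    [0, -2.8, -1.6, 0, 0, -0.6, 0],
    [0, -3.6, -1.6, 0, 0, -0.72, 0],
    [0, -4.2, -1.6, 0, 0, -0.84, 0],
    [0, -4.7, -1.6, 0, 0, -0.96, 0],
  ],
)

```text
time: 3.42
position: [0.5845, -0.1251, 0.183]
orientation: [-2.938, -0.997, -0.042]
ft_force: [0.5, -0.5, -0.2]
finger_gap: 0.002
```

```bash
python3 go.py .585 -.123 .18 90
```

```text
3.4167 [ 0.5845 -0.1251  0.183 ] yaw 37.45 gap 0.002 F [ 0.5 -0.5 -0.2] q [-0.24  0.43  0.12  1.26  0.05  2.25]
(array([ 0.16, -0.13,  0.31]), array([-0.009, -0.048, -0.916]))
```

Request:
apply_moves(
  motion=[
    [0, 0, 0, 0, -0.01, -0.12, 0],
    [0, 0, 0, 0, -0.02, -0.24, 0],
    [0, 0, 0, 0, -0.03, -0.36, 0],
    [0, 0, 0, 0, -0.04, -0.48, 0],
    [0, 0, 0, 0, -0.05, -0.6, 0],
    [0, 0, 0, -0.01, -0.05, -0.72, 0],
    [0, 0, 0, -0.01, -0.05, -0.84, 0],
    [0, 0, 0, -0.01, -0.05, -0.96, 0],
  ],
)

```text
time: 4.08
position: [0.5844, -0.1255, 0.183]
orientation: [2.171, 2.267, -0.001]
ft_force: [-0.2, -1.4, -0.2]
finger_gap: 0.003
```

```bash
python3 go.py .585 -.123 .15 147
```

```text
4.0833 [ 0.5844 -0.1255  0.183 ] yaw 92.49 gap 0.003 F [-0.2 -1.4 -0.2] q [-0.21  0.43  0.12  1.26 -0.    1.32]
(array([0.26, 0.07, 3.3 ]), array([-0.   ,  0.003, -0.951]))
```

Request:
apply_moves(
  motion=[
    [0, 0, 0.5, 0, 0, -0.12, 0],
    [0, 0, 1, 0, 0, -0.24, 0],
    [0, 0, 1.5, 0, 0, -0.36, 0],
    [0.1, 0, 2, 0, 0, -0.48, 0],
    [0.1, 0, 2.5, 0, 0, -0.6, 0],
    [0.2, 0, 3, 0, 0, -0.72, 0],
    [0.2, 0.1, 3.3, 0, 0, -0.84, 0],
    [0.2, 0.1, 3.3, 0, 0, -0.95, 0],
  ],
)

```text
time: 4.75
position: [0.5851, -0.1235, 0.1492]
orientation: [0.894, 3.011, -0.003]
ft_force: [-0.0, 0.9, -0.0]
finger_gap: -0.001
```

```bash
python3 shot.py w3;python3 go.py .585 -.122 .111 147; python3 - <<'E'
from h import *
cv2.imwrite("pics/top3.png",cv2.resize(bot.get_image("top")[110:270,300:480,::-1],None,fx=3.5,fy=3.5))
E
```

```text
[ 0.5851 -0.1235  0.1492] blue 0.6754607568325158 -0.0765324106517169 1427
4.8 [ 0.5852 -0.1236  0.1496] yaw 147.38 gap -0.004 F [ 0.4  0.4 -0.2] q [-0.21  0.44  0.06  1.19 -0.    0.36]
(array([0.11, 0.13, 3.86]), array([-0.001,  0.001,  0.007]))
```

View pics/w3.png

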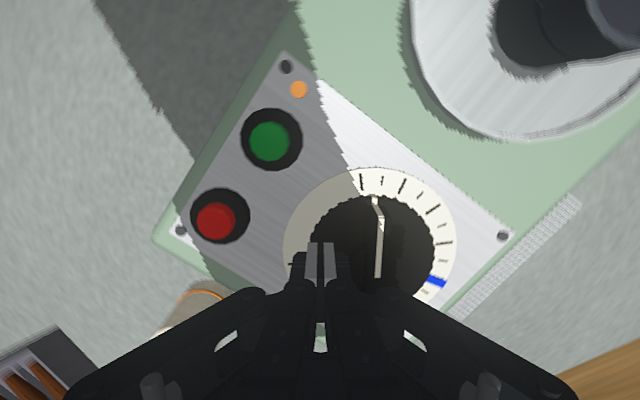

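View pics/top3.png

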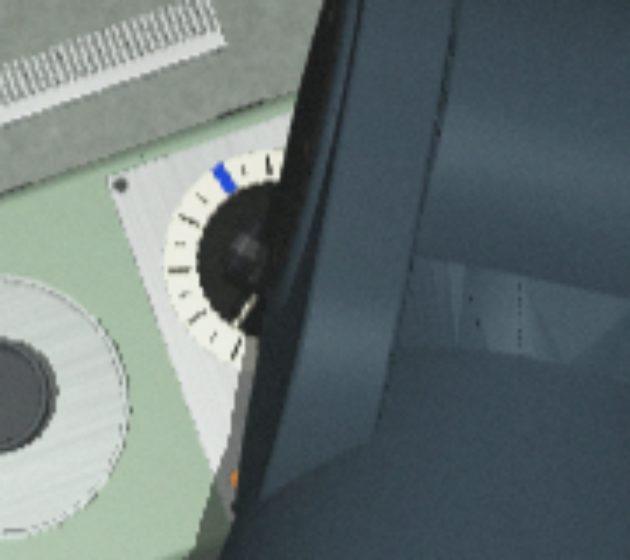

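Wrist view: fingertips at (322,260). The wing's white line runs from (375,200) to (380,275), to the right of the fingers (tool +y), which is the side I wanted. Next I descend beside it.

Request:
apply_moves(
  motion=[
    [0.1, 0.1, 0.7, 0, 0, 0, 0],
    [0.1, 0.1, 1.4, 0, 0, 0, 0],
    [0.1, 0.1, 2.1, 0, 0, 0, 0],
    [0.1, 0.1, 2.8, 0, 0, 0, 0],
    [0.1, 0.1, 3.4, 0, 0, 0, 0],
    [0.1, 0.1, 3.8, 0, 0, 0, 0],
    [0.1, 0.1, 3.9, 0, 0, 0, 0],
    [0.1, 0.1, 3.9, 0, 0, 0, 0],
  ],
)

```text
time: 5.52
position: [0.5856, -0.1212, 0.1102]
orientation: [0.901, 3.009, -0.003]
ft_force: [-0.1, 0.5, -0.3]
finger_gap: 0.001
```

```bash
python3 shot.py w4;python3 go.py
```

```text
[ 0.5856 -0.1212  0.1102] blue 0.6765011013215858 -0.07619603524229077 1135
5.5667 [ 0.5858 -0.1212  0.1105] yaw 146.66 gap 0.001 F [-0.4  0.1  0.4] q [-0.2   0.46 -0.01  1.1  -0.    0.38]
```

View pics/w4.png

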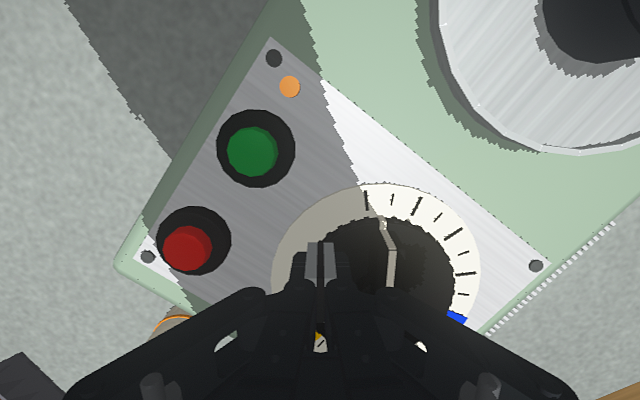

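```bash
cat > path.py <<'E'
import sys
from go import *
A=np.array([.627,-.1085])
def pose(phi,d=.0215,r=.028,z=.111):
    p=np.radians(phi); u=np.array([np.cos(p),np.sin(p)]); n=np.array([np.sin(p),-np.cos(p)])
    return [*(A+r*u-d*n),z]
if __name__=="__main__":
    s=bot.state(); print(np.round(s["position"],4),round(yaw(s),2))
    for a in sys.argv[1:]:
        f=[float(v) for v in a.split(",")]; phi=f[0]; d=f[1]/1000 if len(f)>1 else .0215
        t,w=delta(pose(phi,d),phi,s); print(a,np.round(t,2),np.round(w,2))
E
python3 path.py 147,28 147,24.5 147,21.5 143 139 135 131 127
```

```text
[ 0.5858 -0.1212  0.1105] 146.66
147,28 [ 0.04  0.51 -0.05] [-0.    0.   -0.01]
147,24.5 [ 0.04  0.86 -0.05] [-0.    0.   -0.01]
147,21.5 [ 0.04  1.16 -0.05] [-0.    0.   -0.01]
143 [ 0.19  1.36 -0.05] [-0.    0.    0.06]
139 [ 0.32  1.57 -0.05] [-0.    0.    0.13]
135 [ 0.43  1.78 -0.05] [-0.   0.   0.2]
131 [ 0.53  2.01 -0.05] [-0.    0.    0.27]
127 [ 0.62  2.24 -0.05] [-0.    0.    0.34]
```

Request:
apply_moves(
  motion=[
    [0, 0.5, 0, 0, 0, 0, 0],
    [0, 0.85, 0, 0, 0, 0, 0],
    [0, 1.15, 0, 0, 0, 0, 0],
    [0.2, 1.35, 0, 0, 0, 0.06, 0],
    [0.3, 1.55, 0, 0, 0, 0.13, 0],
    [0.4, 1.8, 0, 0, 0, 0.2, 0],
    [0.5, 2, 0, 0, 0, 0.27, 0],
    [0.6, 2.25, 0, 0, 0, 0.34, 0],
  ],
)

```text
time: 6.23
position: [0.5932, -0.099, 0.1107]
orientation: [1.402, 2.81, -0.003]
ft_force: [-0.9, -3.2, 1.6]
finger_gap: -0.002
```

```bash
python3 shot.py w5;python3 path.py 123 119 115 111 107 103 99 95
```

```text
[ 0.5932 -0.099   0.1107] blue 0.67601615092291 -0.07859378393051031 1842
[ 0.5934 -0.0986  0.1107] 126.69
123 [ 0.13  0.14 -0.03] [-0.    0.    0.06]
119 [ 0.26  0.35 -0.03] [-0.    0.    0.13]
115 [ 0.38  0.57 -0.03] [-0.   0.   0.2]
111 [ 0.48  0.79 -0.03] [-0.    0.    0.27]
107 [ 0.56  1.03 -0.03] [-0.    0.    0.34]
103 [ 0.63  1.26 -0.03] [-0.    0.    0.41]
99 [ 0.68  1.5  -0.03] [-0.    0.    0.48]
95 [ 0.71  1.75 -0.03] [-0.    0.    0.55]
```

View pics/w5.png

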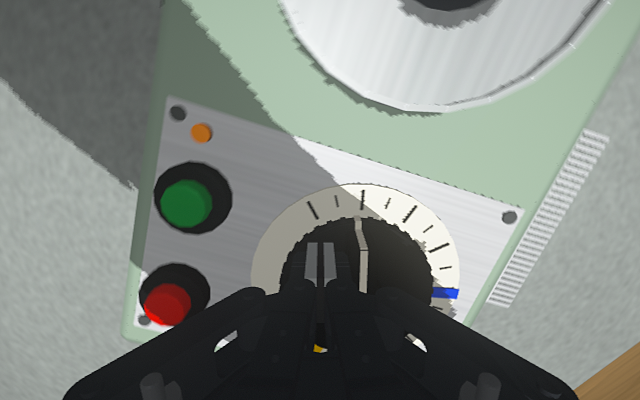

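The wing is turning. The force is about 3 N, and the white line at (362,240) lies flat against the finger.

Request:
apply_moves(
  motion=[
    [0.15, 0.15, 0, 0, 0, 0.06, 0],
    [0.25, 0.35, 0, 0, 0, 0.13, 0],
    [0.4, 0.55, 0, 0, 0, 0.2, 0],
    [0.5, 0.8, 0, 0, 0, 0.27, 0],
    [0.55, 1, 0, 0, 0, 0.34, 0],
    [0.65, 1.25, 0, 0, 0, 0.41, 0],
    [0.7, 1.5, 0, 0, 0, 0.48, 0],
    [0.7, 1.75, 0, 0, 0, 0.55, 0],
  ],
)

```text
time: 6.95
position: [0.6027, -0.0827, 0.1105]
orientation: [2.11, 2.326, -0.002]
ft_force: [-4.0, 0.8, 0.8]
finger_gap: -0.003
```

```bash
python3 shot.py w6;python3 path.py 91 87 83 79 75 71 67 63
```

```text
[ 0.6027 -0.0827  0.1105] blue 0.6750861801242237 -0.0791929347826087 1932
[ 0.603  -0.0824  0.1105] 95.29
91 [ 0.13  0.21 -0.05] [0.   0.   0.08]
87 [ 0.26  0.42 -0.05] [0.   0.   0.14]
83 [ 0.37  0.64 -0.05] [0.   0.   0.22]
79 [ 0.47  0.87 -0.05] [0.   0.   0.28]
75 [ 0.55  1.1  -0.05] [0.   0.   0.35]
71 [ 0.62  1.34 -0.05] [0.   0.   0.42]
67 [ 0.67  1.58 -0.05] [0.   0.   0.49]
63 [ 0.7   1.83 -0.05] [0.   0.   0.56]
```

View pics/w6.png

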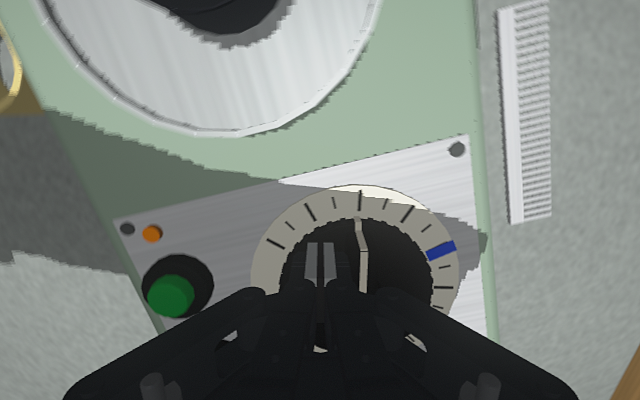

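Good: the white line is at (361,240) and the blue tape is now at (441,250).

Request:
apply_moves(
  motion=[
    [0.15, 0.2, 0, 0, 0, 0.07, 0],
    [0.25, 0.4, 0, 0, 0, 0.14, 0],
    [0.35, 0.65, 0, 0, 0, 0.21, 0],
    [0.45, 0.85, 0, 0, 0, 0.28, 0],
    [0.55, 1.1, 0, 0, 0, 0.35, 0],
    [0.6, 1.35, 0, 0, 0, 0.42, 0],
    [0.65, 1.6, 0, 0, 0, 0.49, 0],
    [0.7, 1.8, 0, 0, 0, 0.56, 0],
  ],
)

```text
time: 7.67
position: [0.6199, -0.074, 0.1104]
orientation: [2.669, 1.654, -0.002]
ft_force: [-3.3, -1.4, 1.6]
finger_gap: -0.002
```

```bash
python3 shot.py w7;python3 path.py 60 57 54 51 48 45 42 40
```

```text
[ 0.6199 -0.074   0.1104] blue 0.674474802110818 -0.07925672823218999 1895
[ 0.6202 -0.0739  0.1104] 63.28
60 [ 0.14  0.18 -0.06] [0.   0.   0.06]
57 [ 0.24  0.33 -0.06] [0.   0.   0.11]
54 [ 0.33  0.49 -0.06] [0.   0.   0.16]
51 [ 0.41  0.66 -0.06] [0.   0.   0.21]
48 [ 0.48  0.83 -0.06] [0.   0.   0.27]
45 [ 0.55  1.   -0.06] [0.   0.   0.32]
42 [ 0.61  1.18 -0.06] [0.   0.   0.37]
40 [ 0.64  1.29 -0.06] [0.   0.   0.41]
```

View pics/w7.png

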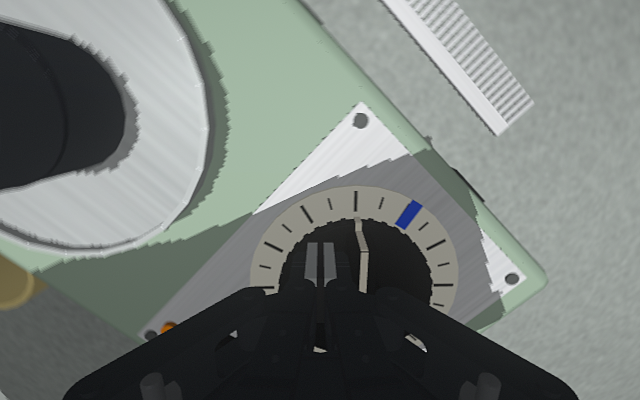

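Request:
apply_moves(
  motion=[
    [0.15, 0.2, 0, 0, 0, 0.05, 0],
    [0.25, 0.35, 0, 0, 0, 0.1, 0],
    [0.35, 0.5, 0, 0, 0, 0.16, 0],
    [0.4, 0.65, 0, 0, 0, 0.21, 0],
    [0.5, 0.85, 0, 0, 0, 0.27, 0],
    [0.55, 1, 0, 0, 0, 0.32, 0],
    [0.6, 1.2, 0, 0, 0, 0.37, 0],
    [0.65, 1.3, 0, 0, 0, 0.41, 0],
  ],
)

```text
time: 8.38
position: [0.6344, -0.074, 0.1103]
orientation: [2.949, 1.079, -0.001]
ft_force: [-3.4, 0.6, 0.7]
finger_gap: -0.0
```

```bash
python3 shot.py w8;python3 path.py 38 36 34 33 32; python3 - <<'E'
from h import *
im=cv2.imread("pics/w8.png"); cv2.imwrite("pics/w8c.png",cv2.resize(im[150:280,280:440],None,fx=4.5,fy=4.5,interpolation=cv2.INTER_CUBIC))
E
```

```text
[ 0.6344 -0.074   0.1103] blue 0.6740729111229378 -0.07894278871740289 1879
[ 0.6345 -0.074   0.1103] 40.05
38 [ 0.08  0.11 -0.07] [0.   0.   0.04]
36 [ 0.15  0.21 -0.07] [0.   0.   0.07]
34 [ 0.21  0.32 -0.07] [0.   0.   0.11]
33 [ 0.25  0.37 -0.07] [0.   0.   0.12]
32 [ 0.28  0.42 -0.07] [0.   0.   0.14]
```

View pics/w8c.png

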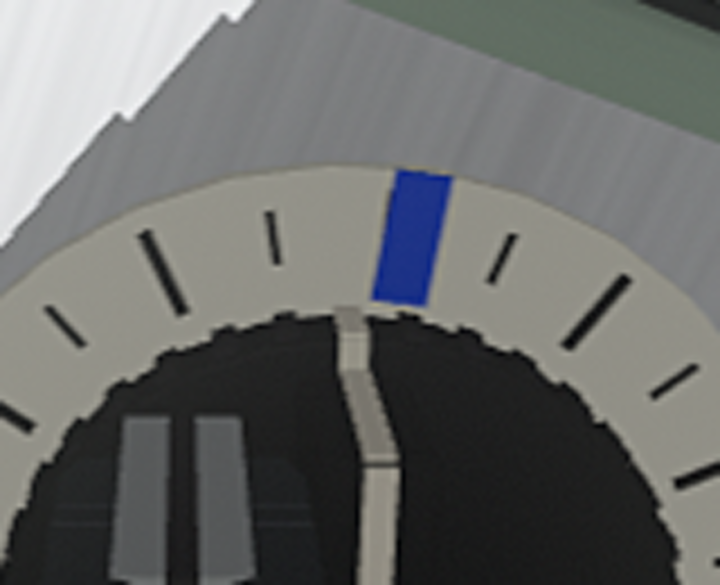

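View pics/w8r.png

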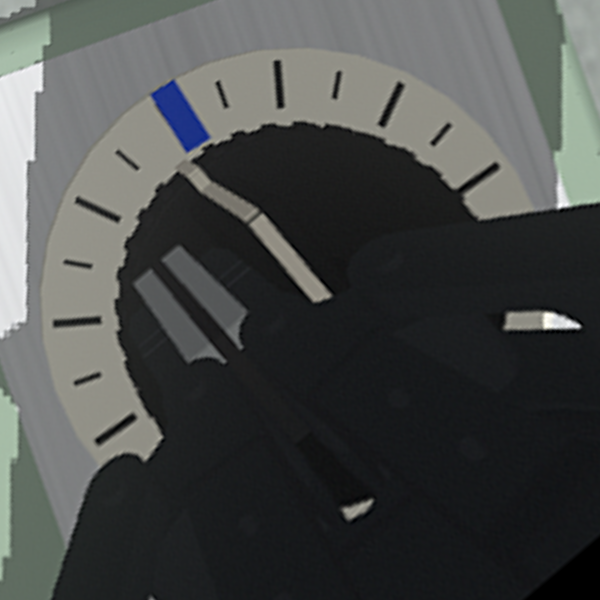

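The index end is at (182,162) in the rectified view and the inner end of the blue tape at (198,148), so about 6.7° is left.

Request:
apply_moves(
  motion=[
    [0.05, 0.06, 0, 0, 0, 0.02, 0],
    [0.08, 0.12, 0, 0, 0, 0.04, 0],
    [0.12, 0.18, 0, 0, 0, 0.06, 0],
    [0.16, 0.24, 0, 0, 0, 0.08, 0],
    [0.2, 0.3, 0, 0, 0, 0.1, 0],
    [0.22, 0.34, 0, 0, 0, 0.11, 0],
    [0.22, 0.34, 0, 0, 0, 0.11, 0],
    [0.22, 0.34, 0, 0, 0, 0.11, 0],
  ],
)

```text
time: 9.1
position: [0.6385, -0.0753, 0.1104]
orientation: [3.004, 0.913, 0.0]
ft_force: [-1.6, 2.3, -1.1]
finger_gap: 0.001
```

```bash
python3 shot.py w9;python3 go.py; python3 - <<'E'
from h import *
im=cv2.imread("pics/w9.png"); cv2.imwrite("pics/w9c.png",cv2.resize(im[150:280,280:440],None,fx=4.5,fy=4.5,interpolation=cv2.INTER_CUBIC))
E
```

```text
[ 0.6385 -0.0753  0.1104] blue 0.6738750668806849 -0.07866653290529696 1869
9.15 [ 0.6385 -0.0753  0.1105] yaw 33.81 gap 0.003 F [-2.6  2.1 -1.3] q [-0.12  0.56  0.14  1.15 -0.    2.43]
```

View pics/w9c.png

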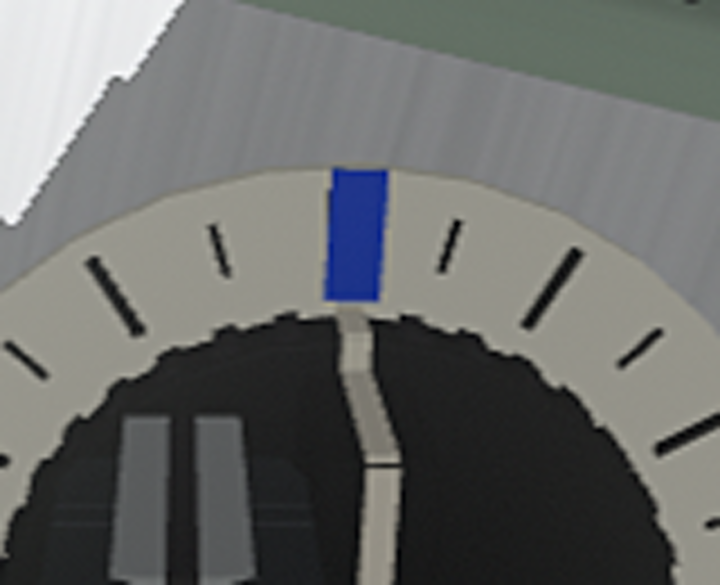

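View pics/w9r.png

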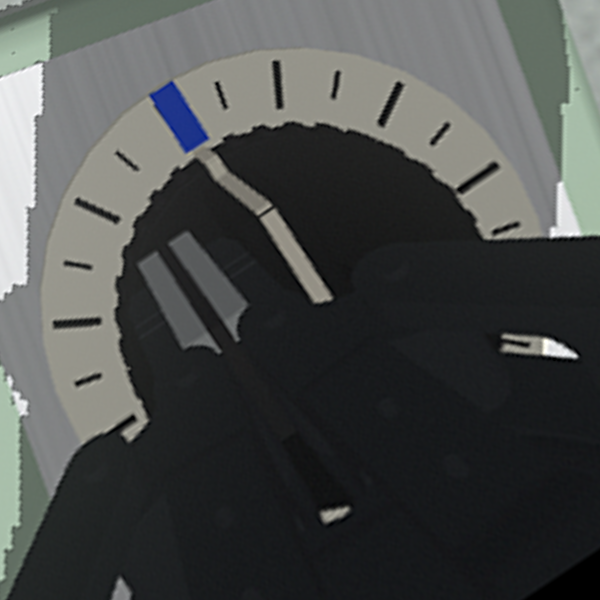

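The index end is centred on the blue tape: both are at x≈352 in the crop. I back straight off, then rise.

Request:
apply_moves(
  motion=[
    [0, -0.3, 0, 0, 0, 0, 0],
    [0, -0.7, 0, 0, 0, 0, 0],
    [0, -1.1, 0, 0, 0, 0, 0],
    [0, -1.4, 0, 0, 0, 0, 0],
    [0, -1.4, -0.8, 0, 0, 0, 0],
    [0, -1.4, -2.2, 0, 0, 0, 0],
    [0, -1.4, -4, 0, 0, 0, 0],
    [0, -1.4, -6, 0, 0, 0, 0],
  ],
)

```text
time: 9.82
position: [0.6303, -0.0635, 0.1714]
orientation: [3.004, 0.913, -0.001]
ft_force: [-0.5, 0.2, -0.6]
finger_gap: -0.001
```

```bash
python3 go.py .563 -.145 .18 32
```

```text
9.8167 [ 0.6303 -0.0635  0.1714] yaw 33.8 gap -0.001 F [-0.5  0.2 -0.6] q [-0.1   0.51  0.22  1.28 -0.    2.45]
(array([-10.13,   3.02,  -0.84]), array([0.002, 0.001, 0.031]))
```

Request:
apply_moves(
  motion=[
    [-1, 0.3, -1, 0, 0, 0, 0],
    [-3, 0.9, -2.5, 0, 0, 0, 0],
    [-5, 1.5, -4, 0, 0, 0, 0],
    [-7.5, 2.2, -5.5, 0, 0, 0, 0],
    [-9.5, 2.8, -6.5, 0, 0, 0, 0],
    [-10.1, 3, -6.8, 0, 0, 0, 0],
    [-10.1, 3, -6.8, 0, 0, 0, 0],
    [-10.1, 3, -6.8, 0, 0, 0, 0],
  ],
)

```text
time: 10.48
position: [0.5634, -0.1447, 0.2384]
orientation: [3.005, 0.911, 0.0]
ft_force: [0.5, -0.1, -0.8]
finger_gap: -0.003
```

```bash
python3 shot.py w10;python3 - <<'E'
from go import *
a=np.load("w10.npy"); s=dict(position=a[:3],orientation=a[3:]); C=cam("wrist",s); im=cv2.imread("pics/w10.png"); hsv=cv2.cvtColor(im,cv2.COLOR_BGR2HSV)
for n,lo,hi in(("green",(55,120,40),(80,255,255)),("red",(0,150,60),(6,255,255))):
    m=cv2.inRange(hsv,lo,hi); k,l,st,ce=cv2.connectedComponentsWithStats(m); i=1+np.argmax(st[1:,4]); print(n,st[i],ce[i],[np.round(back(C,ce[i],z),4) for z in(.09,.1)])
for q in("start_button_top","stop_button_top"):
    for d in bot.boxes_of("wrist",q)[:1]: print(q,np.round(np.array(d["rect"])*[640,400,640,400],1),round(d["confidence"],2))
E
```

```text
[ 0.5634 -0.1447  0.2384] blue 0.6744416079812207 -0.0780086561032864 1704
green [261 200  23  24 434] [272.03917051 212.0921659 ] [array([ 0.5164, -0.1184,  0.09  ]), array([ 0.5204, -0.1178,  0.1   ])]
red [325 215  24  24 464] [336.23922414 226.35991379] [array([ 0.5399, -0.182 ,  0.09  ]), array([ 0.543 , -0.1791,  0.1   ])]
start_button_top [262.1 199.6 285.1 221.8] 0.62
stop_button_top [327.1 214.2 349.6 239.9] 0.61
```

View pics/w10.png

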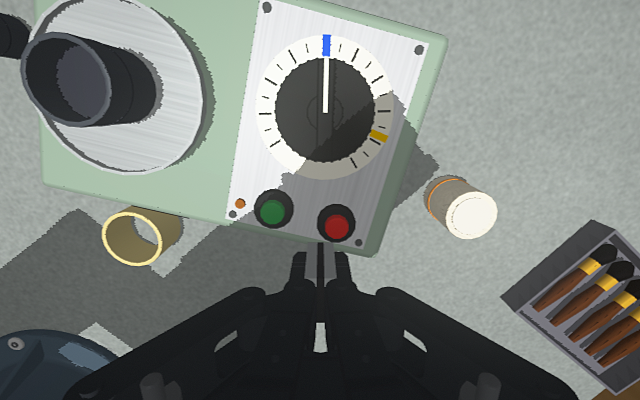

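View pics/w10r.png

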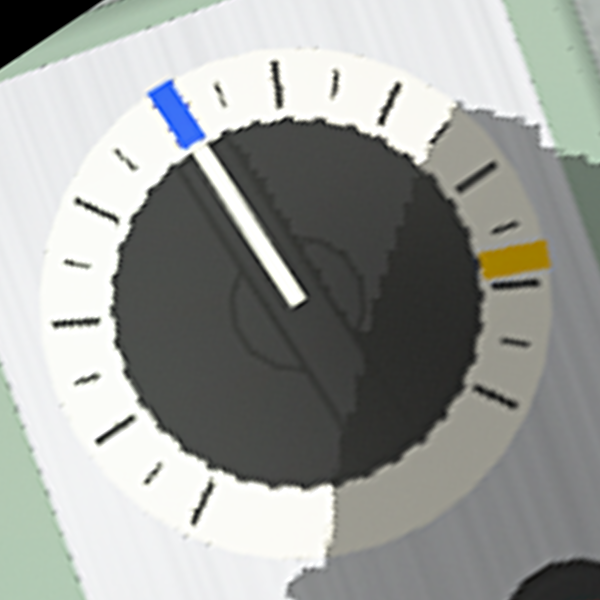

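```bash
python3 - <<'E'
from go import *
C=cam("top"); im=cv2.imread("pics/top0.png"); hsv=cv2.cvtColor(im,cv2.COLOR_BGR2HSV)
for n,lo,hi in(("green",(55,120,40),(80,255,255)),("red",(0,150,60),(6,255,255))):
    m=cv2.inRange(hsv,lo,hi); k,l,st,ce=cv2.connectedComponentsWithStats(m); i=1+np.argmax(st[1:,4]); print(n,st[i],ce[i],[np.round(back(C,ce[i],z),4) for z in(.09,.1)])
E
python3 go.py .519 -.119 .13 32
```

```text
green [379 233  13  12 115] [384.89565217 238.37391304] [array([ 0.5195, -0.1211,  0.09  ]), array([ 0.5192, -0.1199,  0.1   ])]
red [411 221  12  13 122] [416.54918033 226.91803279] [array([ 0.5421, -0.1829,  0.09  ]), array([ 0.5416, -0.1811,  0.1   ])]
10.6333 [ 0.5635 -0.1438  0.2377] yaw 33.84 gap 0.003 F [-0.   0.2  0.7] q [-0.25  0.39  0.2   1.38 -0.    2.3 ]
(array([-2.3 , -4.55, 10.77]), array([0.001, 0.001, 0.032]))
```

Request:
apply_moves(
  motion=[
    [-0.4, -0.8, 1.5, 0, 0, 0, 0],
    [-0.9, -1.8, 3, 0, 0, 0, 0],
    [-1.4, -2.8, 4.5, 0, 0, 0, 0],
    [-1.9, -3.8, 6.5, 0, 0, 0, 0],
    [-2.25, -4.55, 8.5, 0, 0, 0, 0],
    [-2.25, -4.55, 10.2, 0, 0, 0, 0],
    [-2.25, -4.55, 11, 0, 0, 0, 0],
    [-2.25, -4.55, 11, 0, 0, 0, 0],
  ],
)

```text
time: 11.3
position: [0.5186, -0.1188, 0.1266]
orientation: [3.005, 0.914, -0.004]
ft_force: [0.2, -0.1, 0.3]
finger_gap: -0.0
```

```bash
python3 shot.py w11;python3 go.py .5195 -.119 .103 33.8; python3 - <<'E'
from go import *
a=np.load("w11.npy"); C=cam("wrist",dict(position=a[:3],orientation=a[3:]))
print(proj(C,[[.5195,-.119,.1],[.5416,-.1805,.1]]))
E
```

```text
[ 0.5186 -0.1188  0.1266] blue nan nan 0
11.35 [ 0.5193 -0.1191  0.1279] yaw 33.83 gap -0.003 F [0.1 0.9 0.3] q [-0.22  0.33 -0.17  1.08 -0.    2.33]
(array([0.02, 0.  , 2.49]), array([0.001, 0.002, 0.   ]))
[[319.91954055 241.99364547]
 [422.23029301 265.33914195]]shot.py:8: RuntimeWarning: Mean of empty slice.
  print(np.round(s["position"],4),"blue",X[b].mean(),Y[b].mean(),b.sum())
  ret = ret.dtype.type(ret / rcount)
```

View pics/w11.png

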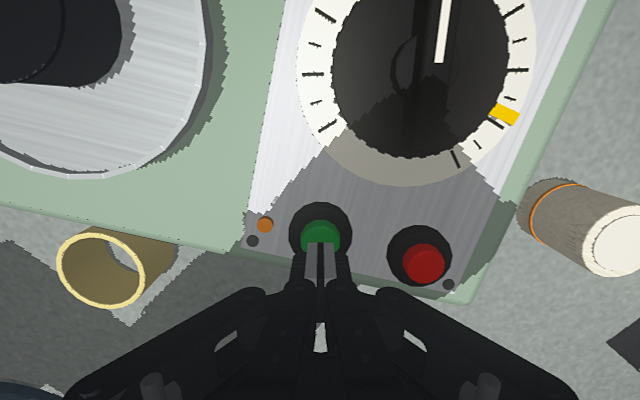

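The fingertips at (320,245) are over the green button. Red, at (424,263), is well clear. Now I descend slowly.

Request:
apply_moves(
  motion=[
    [0, 0, 0.5, 0, 0, 0, 0],
    [0, 0, 1, 0, 0, 0, 0],
    [0, 0, 1.4, 0, 0, 0, 0],
    [0, 0, 1.7, 0, 0, 0, 0],
    [0, 0, 2, 0, 0, 0, 0],
    [0, 0, 2.2, 0, 0, 0, 0],
    [0, 0, 2.3, 0, 0, 0, 0],
    [0, 0, 2.3, 0, 0, 0, 0],
  ],
)

```text
time: 12.02
position: [0.5201, -0.1197, 0.1082]
orientation: [3.003, 0.912, 0.004]
ft_force: [-15.1, 4.1, 45.3]
finger_gap: -0.001
```

```bash
python3 shot.py w12 2>/dev/null;python3 go.py
```

```text
[ 0.5201 -0.1197  0.1082] blue 0.637375 -0.156 2
12.0667 [ 0.5201 -0.1198  0.1082] yaw 33.78 gap 0.001 F [-14.7   2.9  45.7] q [-0.23  0.34 -0.21  1.02 -0.    2.33]
```

View pics/w12.png

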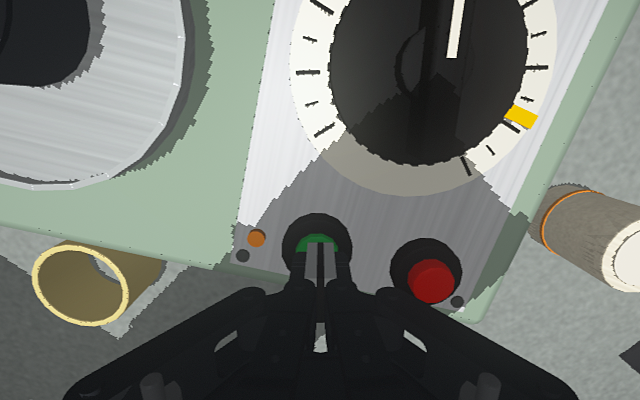

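```bash
python3 - <<'E'
from go import *
t=np.linspace(0,2*np.pi,73)
for tag in("w10","w11","w12"):
    a=np.load(tag+".npy"); C=cam("wrist",dict(position=a[:3],orientation=a[3:])); im=cv2.imread(f"pics/{tag}.png"); hsv=cv2.cvtColor(im,cv2.COLOR_BGR2HSV)
    for n,lo,hi in(("green",(55,120,30),(80,255,255)),("red",(0,150,40),(6,255,255))):
        m=cv2.inRange(hsv,lo,hi); k,l,st,ce=cv2.connectedComponentsWithStats(m); i=1+np.argmax(st[1:,4]); print(tag,n,"bbox l,t,r,b",st[i][0],st[i][1],st[i][0]+st[i][2],st[i][1]+st[i][3])
    for n,c in(("green",(.5195,-.119)),("red",(.5418,-.180))):
        for z in(.095,.1,.105):
            p=proj(C,np.c_[c[0]+.012*np.cos(t),c[1]+.012*np.sin(t),0*t+z]); print("   pred",n,z,np.round([*p.min(0),*p.max(0)],1))
a=np.load("w12.npy")
im=cv2.imread("pics/w12.png"); cv2.imwrite("pics/w12c.png",cv2.resize(im[200:310,270:480],None,fx=3.8,fy=3.8,interpolation=cv2.INTER_CUBIC))
E
```

```text
w10 green bbox l,t,r,b 261 200 284 224
w10 red bbox l,t,r,b 325 215 349 239
   pred green 0.095 [261.4 200.3 285.3 222.8]
   pred green 0.1 [260.4 201.9 284.8 224.7]
   pred green 0.105 [259.4 203.5 284.2 226.6]
   pred red 0.095 [324.2 214.8 347.7 236.6]
   pred red 0.1 [324.3 216.6 348.2 238.7]
   pred red 0.105 [324.4 218.4 348.7 240.8]
w11 green bbox l,t,r,b 300 220 340 252
w11 red bbox l,t,r,b 402 244 445 284
   pred green 0.095 [300.6 220.4 339.3 255.8]
   pred green 0.1 [300.  223.5 339.8 259.7]
   pred green 0.105 [299.5 226.9 340.4 263.9]
   pred red 0.095 [400.3 243.5 438.3 277.1]
   pred red 0.1 [402.4 247.2 441.4 281.5]
   pred red 0.105 [404.6 251.1 444.6 286.1]
w12 green bbox l,t,r,b 296 234 338 253
w12 red bbox l,t,r,b 407 259 455 303
   pred green 0.095 [295.5 234.1 338.3 272.5]
   pred green 0.1 [294.8 237.9 338.9 277.3]
   pred green 0.105 [294.1 242.  339.5 282.4]
   pred red 0.095 [405.4 258.9 447.2 295.3]
   pred red 0.1 [407.9 263.4 450.9 300.6]
   pred red 0.105 [410.6 268.1 454.8 306.2]
```

View pics/w12c.png

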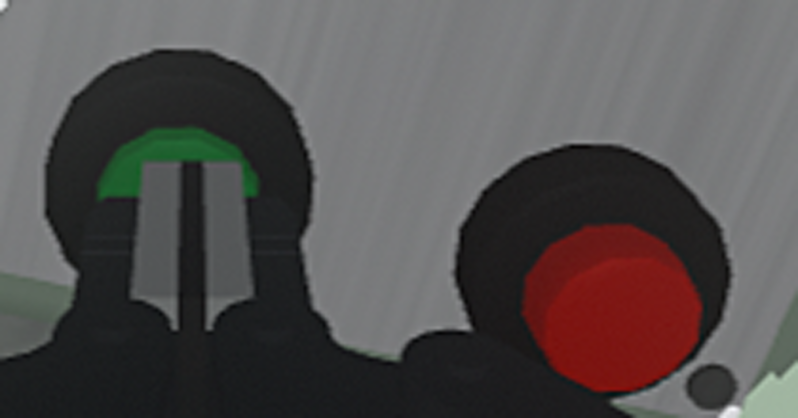

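The red button shows about 9 mm of side wall (its top about 105 mm up). The green one shows only about 4 mm under the finger at 100 mm. So green is fully down on its stop, and I lift off now.

Request:
apply_moves(
  motion=[
    [0, 0, -0.5, 0, 0, 0, 0],
    [0, 0, -1.2, 0, 0, 0, 0],
    [0, 0, -2.5, 0, 0, 0, 0],
    [0, 0, -4, 0, 0, 0, 0],
    [0.5, 0.5, -6, 0, 0, 0, 0],
    [1, 1.2, -8, 0, 0, 0, 0],
    [1.5, 2.5, -10, 0, 0, 0, 0],
    [2.2, 4, -12, 0, 0, 0, 0],
  ],
)

```text
time: 12.73
position: [0.5598, -0.1403, 0.2268]
orientation: [3.004, 0.913, -0.0]
ft_force: [-0.1, -0.4, 1.0]
finger_gap: -0.005
```

Request:
apply_moves(
  motion=[
    [0, 0.3, -0.5, 0, 0, 0, 0],
    [0, 0.5, -1, 0, 0, 0, 0],
    [0, 0.5, -1, 0, 0, 0, 0],
    [0, 0.5, -1, 0, 0, 0, 0],
    [0, 0.5, -1, 0, 0, 0, 0],
    [0, 0.5, -1, 0, 0, 0, 0],
    [0, 0.5, -1, 0, 0, 0, 0],
    [0, 0.5, -1, 0, 0, 0, 0],
  ],
)

```text
time: 13.4
position: [0.5624, -0.1443, 0.2353]
orientation: [3.004, 0.913, -0.001]
ft_force: [-0.1, -0.9, 0.5]
finger_gap: -0.003
```

```bash
python3 shot.py w13;python3 go.py; python3 - <<'E'
from h import *
im=cv2.imread("pics/w13.png"); cv2.imwrite("pics/w13c.png",cv2.resize(im[20:260,230:430],None,fx=2.5,fy=2.5,interpolation=cv2.INTER_CUBIC))
E
```

```text
[ 0.5624 -0.1443  0.2353] blue 0.6745024313501145 -0.07813057780320366 1748
13.45 [ 0.5625 -0.1443  0.2354] yaw 33.8 gap -0.002 F [ 0.4 -0.1  0.3] q [-0.25  0.38  0.19  1.37 -0.    2.3 ]
```

View pics/w13.png

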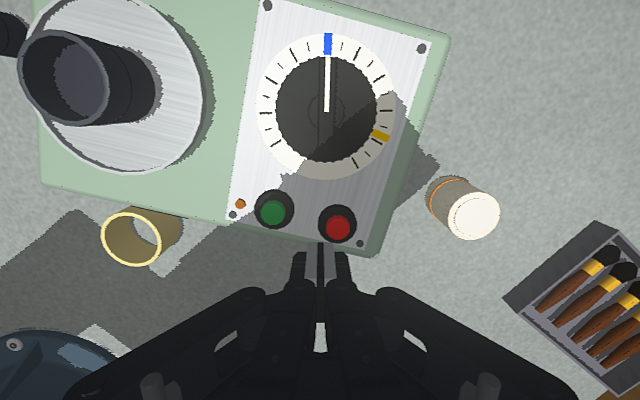

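View pics/w13c.png

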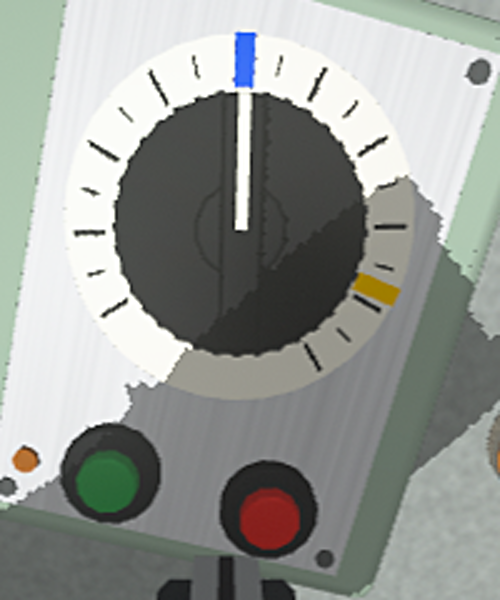

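View pics/w13r.png

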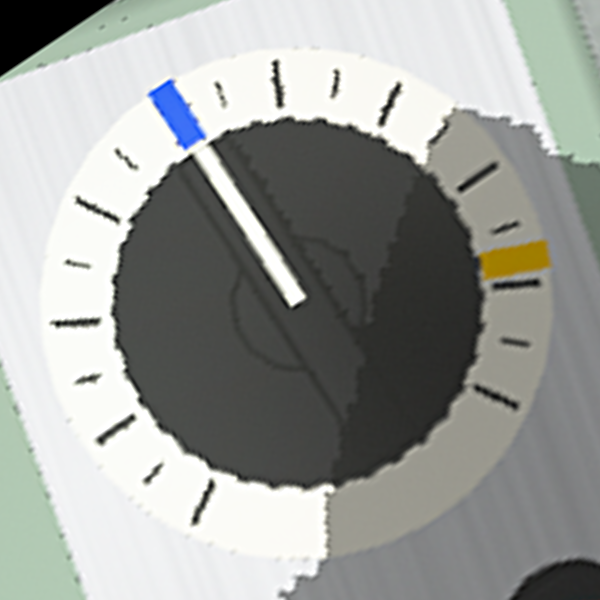

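The index still points at the blue tape: about (245,90) in the crop for both. Both buttons are up, the cup stands on the plate, and the tool is about 10 cm clear of everything.

```bash
python3 -c "
from rig import bot
print(bot.hand_in())"
```

```text
the job is handed in; nothing more can be done
None
```

I turned the dial to the blue tape mark, pressed the green start button right down and released it, then handed the job in at about 13.5 s. The hand-in gives no verdict.

- **Dial:** I pushed the wing round about 115° with the closed fingertips, at about 3–4 N. The last wrist picture, taken after the press, shows the index line within about 1 mm of the blue mark's centre line.
- **Green button:** it was pressed until it hit its stop. The wrist force read about 48 N there, more than the spring needs but well under the 120 N limit. That it went right down is worked out from the fingertip height and how much of the button's side still showed. In the last picture it is back up, as is the red one.
- **Other things:** the cup, paper roll and cream ring look undisturbed in the last wrist picture. I did not re-measure their positions, and the comb was not in that final view. The arm was about 10 cm clear of everything, with the wrist force near zero.
- **Disagreements:** the top and wrist cameras differed by about 2–3 mm on the dial axis, so I set the final angle from the wrist pictures alone. One early turn ran the last joint up to about its 3.14 rad limit, and I turned back the other way.

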